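# Gauge the till rolls at the packing bench

### The job

Lift the lid of the grey gauge box open and set it gently back on its stop, without letting it fall either way, and leave it open. Then sort the two loose paper rolls: slide the one that fits down through the round bore in the box's deck so that it stays inside the box, and stand the one that is too thick upright in the black reject tray. Leave the tape measure and the marker where they are.

Things in the scene. Friction and masses are not known exactly. Their poses are not given: they have to be found in the camera images.
- gauge_box: Fixed grey box 150 (x) x 200 (y) x 100 mm high, closed by an aluminium deck 12 mm thick whose top is 100 mm above the table; hollow below the deck (floor 5 mm thick, walls 5 mm, 83 mm clear height). Origin: centre of its underside, on the table; x points from its front (handle side, towards the robot) to its hinge side, z up. Its place and yaw vary; it and the tray may change sides.
- bore (a point): Centre of the mouth of the round gauge bore in the deck, level with the deck's top, 25 mm in front (-x) of the box's centre. Bore diameter 50 mm, with a 2 mm chamfer, straight through the 12 mm deck. Covered by the lid while that is shut. Axes as the box.
- lid (a joint): Angle of the grey lid about the hinge: 0 shut, grows as it opens, rests on its stop at 1.90 rad (19 degrees past upright). Nearly free hinge, lid and handle 0.25 kg: it falls shut if let go before upright and falls back hard onto the stop if let go soon after it; on the stop its own weight holds it.
- lid_hinge (a point): Middle of the hinge line, on the far top edge of the box (75 mm behind the box's centre, 100 mm above the table). The hinge line runs along the box's y. The lid is a slab 150 x 200 x 8 mm that lies on the deck from this line forward. The point turns with the lid.
- lid_handle (a point): Middle of the handle's bar: a round steel bar 12 mm thick, 90 mm long, parallel to the hinge line, carried by a sloping leg at each end. With the lid shut it lies 165 mm in front of the hinge line and 43 mm above it (15 mm in front of the lid's front edge, 35 mm above the lid's top face), 143 mm above the table. Its point turns with the lid.
- roll_thin: Loose off-white paper till roll with a dark core, standing, 44 mm diameter, 70 mm tall, about 0.09 kg. Passes the bore. Origin: centre of its underside, z along its axis.
- roll_thin_center (a point): Middle of the thin roll, 35 mm above its underside on its axis.
- roll_thick: Loose off-white paper till roll like the other but 54 mm diameter, 70 mm tall, about 0.09 kg. Too thick for the bore. Origin: centre of its underside, z along its axis.
- tray: Fixed open black reject tray, 150 x 150 mm outside, 30 mm high, walls and floor 5 mm thick. Origin: centre of its underside, on the table.
- tape_measure: Bystander: black and yellow tape measure, 70 x 32 x 60 mm, on the table. Origin: centre of its underside.
- marker: Bystander: grey marker with a dark cap, 130 x 14 x 14 mm, lying on the table along its x. Origin: centre of its underside.
Not all that is in view belongs to the job. What is shaped like the roll_thin but purple is not meant.

How it is judged:
By the outcome, as a careful person would: the job done as asked, in the order asked, and still so for the second after the job is handed in, with the robot touching nothing.
It also fails if it takes over 72 s, if anything falls off the work surface, if the arm or the gripper's body presses on something with over 40 N, if the wrist force passes 120 N, or if a joint passes its speed limit or range.

### The arm

A 6-joint arm with a two-finger parallel gripper is mounted at the origin on the work surface. World frame = base frame: x ahead of the robot, y to its left, z up, the work surface at z = 0. Lengths are in m, angles in rad, forces in N, time in s.
With the tool pointing down it reaches from about 0.325 to 0.775 m from the base axis. Payload 5.5 kg.
Tool frame: the origin (TCP) lies between the finger pads; the fingertips stand 8 mm ahead of it and the grasp point (between the pads) lies 11 mm behind it (tcp_to_tips is the distance from the TCP to the fingertips, in m); z points along the fingers, y is the line along which they close (so a half turn about z gives the same grasp; the last joint's range is limited). The gripper opens to 88 mm and grips with 3 to 60 N. Pads are 20 mm wide; open, the fingers measure 115 mm over their backs; the gripper's body (75 mm by 178 mm) begins 61 mm behind the grasp point.
Start: joints at [-1.198, 0.091, 1.231, -0, 1.82, -0.057], TCP at [0.25, -0.545, 0.231] pointing down, gripper open.
Joint ranges: [-2.87, 2.87], [-0.86, 2.18], [0.17, 2.46], [-1.51, 4.65], [0.06, 2.69], [-2.65, 2.65]. Speed limits (rad/s): [2.57, 2.57, 3.01, 3.14, 3.14, 3.14].

### API

Orientations are given as a unit quaternion [w, x, y, z].
In Python, from bench import * gives the robot as it stands. Calls block until the motion is done:
- move_to(position, orientation): joint-space move of the TCP to a pose.
- move_l(position, speed=0.15, orientation=None): straight line of the TCP; orientation=None keeps the orientation; speed is the mean speed in m/s.
- movej(angles): joint-space move.
- gripper_open() and close(): open the fingers fully, or close them until they stop; the grip force is fixed at half the most.
- hold(seconds).
- inverse_kinematics(position, orientation): joint angles nearest the present ones, or None.
- state(): the state.
- get_image(name): name is "scene" or "side" or "wrist"; returns a dict with "frame" (400x640x3 uint8, blue, green, red), "depth" (400x640 float32, m along the optical axis (not along the pixel's ray), 0 where there is no reading), "camera_matrix" (3x3 intrinsics, pixels), "view" (4x4, takes a point from world to camera coordinates). Camera axes: x right, y up, looking along -z (the intrinsics and any distortion apply to the point x, -y, -z); pixel columns grow to the right and rows downward; lengths in m; the calibration is good to about 2 mm. A picture is of the moment at which its call begins.
A pose or a line that the arm cannot do raises IKError and nothing moves.
- job_done(): hands the job in; it is judged then, once.
The state is a dict: "time": time; "joint_pos": joint angles; "dq": joint speeds; "joint_torque": joint torques, N m; "ee_pos": TCP position; "ee_rot": TCP orientation; "ft_force": force on the tool from outside, world axes, zero at the start; "moment": the same for the moment, N m; "finger_gap": finger opening in m; "finger_force": force on a finger pad.
Only numpy, scipy, OpenCV 4.12 (cv2) and the standard library are available. Lean on these libraries where they do the work, as an engineer would, in place of code of your own. Each camera call takes 0.05 s, during which the arm holds its last target. There are 200 camera calls.

## Working session

There is one attempt and no reset: what is moved stays moved. The work goes in short steps, each a Python script; the robot and the scene stay as the last script left them, time stands still between calls to the robot, and variables do not carry over. Pictures are saved under pics/ and viewed, at most 10 in all, crops included, and the job is handed in when it is done.

```bash
mkdir -p pics; ls; python3 - <<'E'
from bench import *
import cv2,numpy as np
a=get_image("scene");b=get_image("side")
np.savez('v0.npz',**{n+k:v for n,d in(('a',a),('b',b)) for k,v in d.items()})
cv2.imwrite('pics/a.png',a["frame"]);cv2.imwrite('pics/b.png',b["frame"])
for d in(a,b):
  print(d['camera_matrix'],d['view'].round(3),d.keys())
print(state())
E
```

```text
pics
[[462.52961531   0.         317.19997135]
 [  0.         462.52961531 194.3480843 ]
 [  0.           0.           1.        ]] [[ 0.139  0.99  -0.015 -0.053]
 [-0.807  0.122  0.577  0.422]
 [ 0.573 -0.068  0.816 -1.595]
 [ 0.     0.     0.     1.   ]] dict_keys(['frame', 'depth', 'camera_matrix', 'view'])
[[396.56321244   0.         318.78760559]
 [  0.         396.56321244 198.05710298]
 [  0.           0.           1.        ]] [[-0.659 -0.752 -0.013  0.37 ]
 [ 0.56  -0.502  0.659 -0.418]
 [-0.502  0.427  0.752 -0.675]
 [ 0.     0.     0.     1.   ]] dict_keys(['frame', 'depth', 'camera_matrix', 'view'])
{'time': 0.1, 'joint_pos': array([-1.19771841e+00,  9.17816261e-02,  1.23174835e+00, -2.14777833e-05,
        1.81979347e+00, -5.67219797e-02]), 'dq': array([ 0.00056544, -0.00147132, -0.00333903, -0.00126437,  0.00175202,
       -0.00048235]), 'joint_torque': array([ 3.43701358e-03, -4.47855878e+01, -4.07571709e+01,  6.99767238e-02,
        2.84272071e-02, -9.64728065e-05]), 'ee_pos': array([ 0.24990315, -0.54520844,  0.22963077]), 'ee_rot': array([-8.52951424e-04,  9.76997932e-01,  2.13247021e-01, -1.46596321e-04]), 'ft_force': array([-0.6732472 , -0.3864866 ,  0.01109513]), 'moment': array([0.03098844, 0.05201671, 0.02994839]), 'finger_force': 0.0, 'finger_gap': 0.08769348078207288}
```

View pics/a.png

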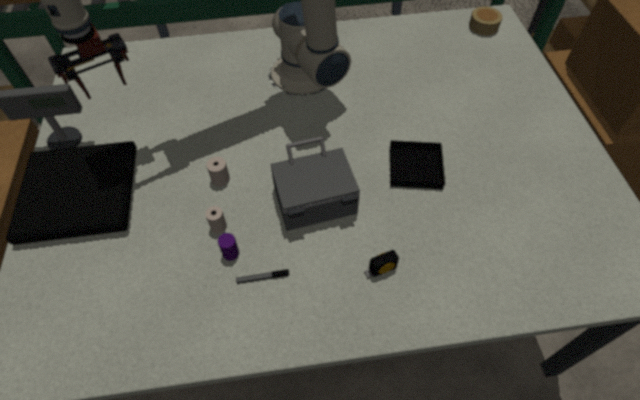

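View pics/b.png

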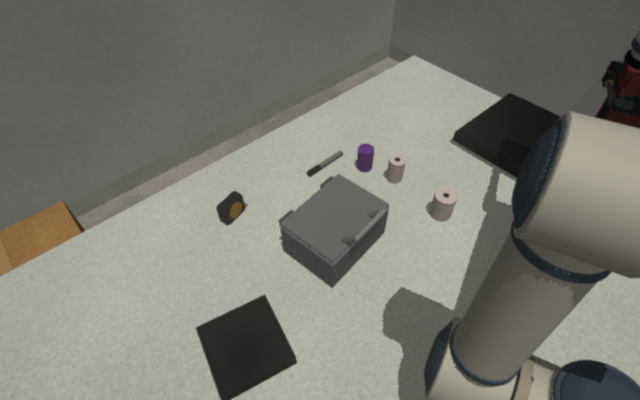

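The scene view shows the box at about (315,185), the handle at (307,143) on the robot side and the tray at (417,165). The two rolls are at (218,172) and (216,218), the purple decoy at (228,247), the marker at (262,276) and the tape at (384,263). The side view shows the same layout: box (335,228), tray (246,345), rolls (444,203) and (397,168). Next I'll measure from both views.

```bash
cat > vis.py <<'E'
import numpy as np,cv2
def cloud(d):
    K=np.array(d['camera_matrix']);V=np.array(d['view']);z=d['depth'].astype(float)
    v,u=np.mgrid[:z.shape[0],:z.shape[1]]
    p=np.stack([(u-K[0,2])/K[0,0]*z,-(v-K[1,2])/K[1,1]*z,-z],-1)
    w=(p-V[:3,3])@V[:3,:3]
    w[z<=0]=np.nan
    return w
def proj(d,P):
    K=np.array(d['camera_matrix']);V=np.array(d['view']);c=V[:3,:3]@np.array(P)+V[:3,3]
    return np.array([K[0,0]*c[0]/-c[2]+K[0,2],-K[1,1]*c[1]/-c[2]+K[1,2]])
def ray(d,uv):
    K=np.array(d['camera_matrix']);V=np.array(d['view']);R=V[:3,:3]
    r=R.T@np.array([(uv[0]-K[0,2])/K[0,0],-(uv[1]-K[1,2])/K[1,1],-1]);o=-R.T@V[:3,3]
    return o,r/np.linalg.norm(r)
def plane(d,uv,z):
    o,r=ray(d,uv);return o+r*(z-o[2])/r[2]
def two(d1,u1,d2,u2):
    o1,r1=ray(d1,u1);o2,r2=ray(d2,u2)
    A=np.stack([r1,-r2],1);s=np.linalg.lstsq(A,o2-o1,rcond=None)[0]
    p,q=o1+r1*s[0],o2+r2*s[1];return (p+q)/2,np.linalg.norm(p-q)
def load(f):
    z=np.load(f);return [{k[1:]:z[k] for k in z.files if k[0]==n} for n in 'ab']
E
python3 - <<'E'
from vis import *
for n,d in zip('ab',load('v0.npz')):
    w=cloud(d);H=cv2.cvtColor(d['frame'],cv2.COLOR_BGR2HSV)
    print(n)
    roi=(w[...,0]>.25)&(w[...,0]<.95)&(w[...,1]>-.45)&(w[...,1]<.5)
    t=roi&(abs(w[...,2])<.008); print(' table z',np.nanmedian(w[t][:,2]))
    m=(roi&(w[...,2]>.012)).astype(np.uint8)
    k,L,s,c=cv2.connectedComponentsWithStats(m)
    for i in range(1,k):
        if s[i,4]<40: continue
        p=w[L==i];zt=np.percentile(p[:,2],95)
        q=p[p[:,2]>zt-.008] if zt<.1 or zt>.2 else p[(p[:,2]>.1)&(p[:,2]<.116)]
        if len(q)<5: continue
        print(' px',c[i].round(),'n',s[i,4],'ztop',zt.round(3),'med top',np.median(q,0).round(4),'rect',[np.round(x,4) for x in cv2.minAreaRect(q[:,:2].astype(np.float32))],'bgr',np.median(d['frame'][L==i],0))
E
```

```text
a
 table z 0.0005209953772484048
 px [315. 185.] n 5465 ztop 0.121 med top [ 0.5464 -0.0302  0.1088] rect [array([ 0.5458, -0.0275]), array([0.1683, 0.2011]), np.float64(7.7648)] bgr [72. 74. 74.]
 px [417. 164.] n 761 ztop 0.033 med top [0.477  0.2757 0.0291] rect [array([0.469 , 0.2761]), array([0.1509, 0.1559]), np.float64(77.5078)] bgr [11. 11. 11.]
 px [218. 170.] n 481 ztop 0.073 med top [ 0.4278 -0.2865  0.07  ] rect [array([ 0.4264, -0.2865]), array([0.0504, 0.0551]), np.float64(89.1835)] bgr [76. 84. 90.]
 px [216. 219.] n 401 ztop 0.072 med top [ 0.589  -0.2939  0.0701] rect [array([ 0.5865, -0.2951]), array([0.0437, 0.0415]), np.float64(31.5142)] bgr [71. 78. 84.]
 px [228. 245.] n 415 ztop 0.073 med top [ 0.6738 -0.2653  0.0704] rect [array([ 0.6727, -0.2647]), array([0.0421, 0.0418]), np.float64(56.9287)] bgr [75. 27. 65.]
 px [384. 263.] n 548 ztop 0.062 med top [0.7731 0.1095 0.0596] rect [array([0.7712, 0.1087]), array([0.0325, 0.0677]), np.float64(16.2224)] bgr [13. 19. 19.]
 px [264. 275.] n 263 ztop 0.018 med top [ 0.7522 -0.1819  0.0147] rect [array([ 0.7521, -0.1
[... 548 characters left out ...]
449]), np.float64(47.6919)] bgr [101. 110. 117.]
 px [333. 227.] n 7249 ztop 0.113 med top [ 0.5326 -0.0146  0.1079] rect [array([ 0.5399, -0.026 ]), array([0.1604, 0.2018]), np.float64(7.5977)] bgr [ 98. 102. 101.]
 px [443. 203.] n 636 ztop 0.07 med top [ 0.421  -0.282   0.0689] rect [array([ 0.4218, -0.2846]), array([0.0534, 0.0515]), np.float64(15.9055)] bgr [101. 110. 117.]
 px [230. 207.] n 580 ztop 0.061 med top [0.7634 0.1147 0.0586] rect [array([0.766 , 0.1132]), array([0.0323, 0.0664]), np.float64(15.9675)] bgr [44. 49. 49.]
 px [243. 348.] n 1376 ztop 0.031 med top [0.4499 0.2896 0.029 ] rect [array([0.4638, 0.2784]), array([0.1496, 0.1514]), np.float64(77.4854)] bgr [39. 43. 42.]
```

```bash
cat >> vis.py <<'E'
from scipy.spatial.transform import Rotation as Ro
def down(yaw,tilt=0.):
    """closing axis y at world angle yaw; tilt>0 leans the gripper body toward +y (closing axis)"""
    y=np.array([np.cos(yaw),np.sin(yaw),0]);z=np.array([0,0,-1.]);x=np.cross(y,z)
    R=Ro.from_rotvec(-tilt*x)*Ro.from_matrix(np.stack([x,y,z],1)) if 0 else None
    z2=-np.sin(tilt)*y-np.cos(tilt)*np.array([0,0,1.]);y2=np.cos(tilt)*y-np.sin(tilt)*np.array([0,0,1.])
    q=Ro.from_matrix(np.stack([np.cross(y2,z2),y2,z2],1)).as_quat()
    return q[[3,0,1,2]]
E
sed -i '/if 0 else None/d' vis.py
python3 - <<'E'
from bench import *
from vis import *
yaw=np.deg2rad(7.7)
out={}
def snap(n):
    d=get_image("wrist");cv2.imwrite(f'pics/{n}.png',d['frame']);np.savez(f'{n}.npz',**{'a'+k:v for k,v in d.items()})
    V=d['view'];print(n,'cam',(-V[:3,:3].T@V[:3,3]).round(3),'look',(-V[2,:3]).round(3),'tcp',state()['ee_pos'].round(4),state()['time'])
for n,p in (('w1',[.50,-.27,.30]),('w2',[.44,-.28,.30]),('w3',[.46,-.04,.32]),('w4',[.42,-.045,.32])):
    for s in (yaw,yaw+np.pi):
        j=inverse_kinematics(p,down(s))
        print(s,None if j is None else np.round(j,2))
    a=inverse_kinematics(p,down(yaw-np.pi/2)) if n in('w1','w2') else inverse_kinematics(p,down(yaw+np.pi if 0 else yaw))
    movej(a);hold(.2);snap(n)
im=np.hstack([cv2.resize(cv2.imread(f'pics/{n}.png'),(400,250)) for n in('w1','w2')]);im2=np.hstack([cv2.resize(cv2.imread(f'pics/{n}.png'),(400,250)) for n in('w3','w4')])
cv2.imwrite('pics/m1.png',np.vstack([im,im2]))
E
```

```text
0.13439035240356337 [-0.56  0.03  1.17 -0.    1.94 -0.69]
3.2759830059933566 [-0.56  0.03  1.17 -0.    1.94  2.45]
w1 cam [ 0.574 -0.261  0.453] look [-0.27  -0.036 -0.962] tcp [ 0.4996 -0.2708  0.2997] 1.7583
0.13439035240356337 [-0.63 -0.09  1.29 -0.    1.94 -0.77]
3.2759830059933566 [-0.63 -0.09  1.29 -0.    1.94  2.38]
w2 cam [ 0.515 -0.27   0.453] look [-0.269 -0.036 -0.962] tcp [ 0.4406 -0.2798  0.2995] 2.3583
0.13439035240356337 [-0.16 -0.24  1.38 -0.    2.   -0.29]
3.2759830059933566 None
w3 cam [0.451 0.033 0.473] look [ 0.036 -0.269 -0.962] tcp [ 0.4601 -0.0408  0.3197] 3.6333
0.13439035240356337 [-0.19 -0.34  1.47 -0.    2.02 -0.32]
3.2759830059933566 None
w4 cam [0.411 0.029 0.473] look [ 0.036 -0.269 -0.962] tcp [ 0.4205 -0.045   0.3195] 4.1667
```

View pics/m1.png

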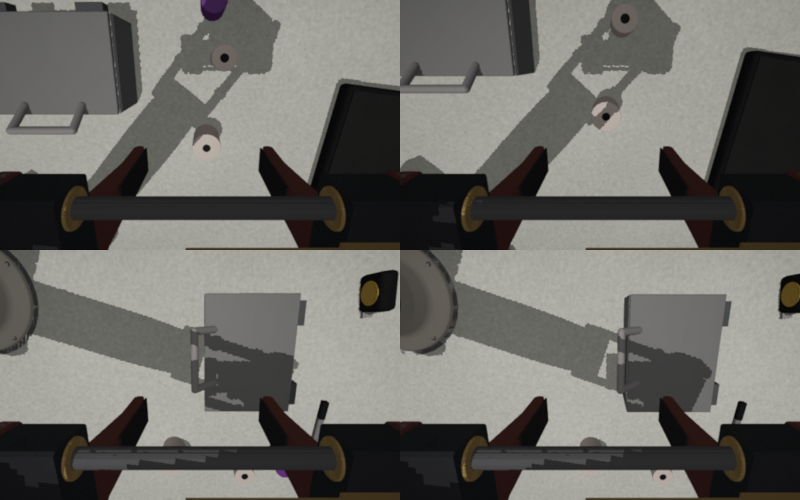

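The wrist views show both rolls with their dark cores, and the lid with its handle at about (200,360) in the montage. I'll measure them from the two wrist positions each.

```bash
cat > meas.py <<'E'
from vis import *
def comps(d,zlo,zhi,nmin=60,box=(.25,.95,-.42,.45)):
    w=cloud(d);m=((w[...,2]>zlo)&(w[...,2]<zhi)&(w[...,0]>box[0])&(w[...,0]<box[1])&(w[...,1]>box[2])&(w[...,1]<box[3])).astype(np.uint8)
    k,L,s,c=cv2.connectedComponentsWithStats(m)
    return [(c[i],w[L==i],L==i) for i in range(1,k) if s[i,4]>=nmin]
E
python3 - <<'E'
from meas import *
D={n:load(n+'.npz')[0] for n in('w1','w2','w3','w4')}
for n in D:
    d=D[n];print(n)
    if n in('w1','w2'):
        for c,p,m in comps(d,.062,.078):
            cc,r=cv2.minEnclosingCircle(p[:,:2].astype(np.float32))
            # rim-filled circle; core: dark pixels within filled blob
            h=cv2.convexHull(np.argwhere(m)[:,::-1].astype(np.int32));f=np.zeros(m.shape,np.uint8);cv2.fillConvexPoly(f,h,1)
            f=cv2.erode(f,np.ones((9,9)));g=d['frame'].max(2);b=(f>0)&(g<35);uv=np.argwhere(b)[:,::-1].mean(0) if b.any() else np.array([0,0])
            print(' roll px',c.round(),'circ',np.round(cc,4),'r',round(r,4),'z',np.median(p[:,2]).round(4),'core',uv.round(1),b.sum(),plane(d,uv,.07).round(4))
    else:
        for c,p,m in comps(d,.1035,.113,1500,(.4,.75,-.16,.12)):
            print(' lid',c.round(),[np.round(x,4) for x in cv2.minAreaRect(p[:,:2].astype(np.float32))],np.median(p[:,2]).round(4))
        for c,p,m in comps(d,.140,.156,60,(.4,.75,-.16,.12)):
            print(' bar',c.round(),[np.round(x,4) for x in cv2.minAreaRect(p[:,:2].astype(np.float32))],'ztop',np.percentile(p[:,2],[50,95]).round(4))
E
```

```text
w1
 roll px [342.  10.] circ [ 0.6645 -0.2656] r 0.021 z 0.0698 core [0 0] 0 [0.6227 0.0623 0.07  ]
 roll px [195.  99.] circ [ 0.5498 -0.1278] r 0.0749 z 0.0702 core [0 0] 0 [0.6227 0.0623 0.07  ]
 roll px [359.  92.] circ [ 0.5841 -0.295 ] r 0.0221 z 0.0698 core [358.8  92.2] 123 [ 0.5847 -0.2943  0.07  ]
 roll px [331. 235.] circ [ 0.4225 -0.2877] r 0.0274 z 0.0698 core [330.  236.7] 64 [ 0.4228 -0.2868  0.07  ]
w2
 roll px [190.  59.] circ [ 0.5322 -0.1303] r 0.0574 z 0.0702 core [0 0] 0 [0.5631 0.0536 0.07  ]
 roll px [360.  30.] circ [ 0.584 -0.295] r 0.0219 z 0.0698 core [359.7  29.3] 147 [ 0.5845 -0.2945  0.07  ]
 roll px [330. 186.] circ [ 0.4225 -0.2876] r 0.0271 z 0.0698 core [329.  186.4] 97 [ 0.4229 -0.2865  0.07  ]
w3
 lid [400. 159.] [array([ 0.5377, -0.0283]), array([0.1493, 0.1998]), np.float64(7.7422)] 0.1084
 bar [312. 176.] [array([ 0.4504, -0.0404]), array([0.0168, 0.1011]), np.float64(7.5254)] ztop [0.1482 0.15  ]
w4
 lid [439. 160.] [array([ 0.5372, -0.0284]), array([0.1504, 0.1989]), np.float64(7.8478)] 0.1084
 bar [354. 177.] [array([ 0.4506, -0.0397]), array([0.0178, 0.1003]), np.float64(7.5987)] ztop [0.1482 0.1501]
```

```bash
cat > geo.py <<'E'
from vis import *
YAW=np.deg2rad(7.75);C=np.array([.5375,-.0284,0]);X=np.array([np.cos(YAW),np.sin(YAW),0]);Z=np.array([0,0,1.])
H=C+.075*X+.1*Z
BORE=C-.025*X+.1*Z
TH=(.5843,-.2947);TK=(.4226,-.287)
def bar(th):
    a=np.arctan2(.043,.165)+th;r=np.hypot(.165,.043)
    return H-r*np.cos(a)*X+r*np.sin(a)*Z
def tilt(th): return np.deg2rad(30)*np.clip(th/1.9,0,1)
def tcp(th,back=.004):
    t=tilt(th);ax=-np.sin(t)*X-np.cos(t)*Z
    return bar(th)+back*ax, down(YAW,t)
E
python3 - <<'E'
from bench import *
from geo import *
for th in np.linspace(0,1.9,8):
    p,q=tcp(th);j=inverse_kinematics(p,q);print(round(th,2),p.round(3),None if j is None else j.round(2))
p,q=tcp(0)
move_to(p+.06*Z,q);move_l(p,.08);hold(.2);print(state()['ee_pos']-p,state()['ft_force'])
close();s=state();print(s['finger_gap'],s['finger_force'],s['ft_force'],s['time'])
for th in (.05,.1):
    p,q=tcp(th);move_l(p,.05,q);s=state();print(th,s['finger_gap'].__round__(4),s['ft_force'].round(1))
E
```

```text
0.0 [ 0.448 -0.041  0.139] [-0.17 -0.32  1.77 -0.    1.69 -0.3 ]
0.27 [ 0.465 -0.038  0.182] [-0.14 -0.21  1.6  -0.02  1.81 -0.28]
0.54 [ 0.493 -0.034  0.218] [-0.11 -0.06  1.41 -0.04  1.93 -0.26]
0.81 [ 0.53  -0.029  0.246] [-0.09  0.11  1.2  -0.06  2.05 -0.24]
1.09 [ 0.572 -0.024  0.262] [-0.07  0.3   0.97 -0.07  2.17 -0.23]
1.36 [ 0.617 -0.018  0.267] [-0.05  0.51  0.71 -0.09  2.29 -0.23]
1.63 [ 0.662 -0.011  0.259] [-0.03  0.77  0.38 -0.11  2.43 -0.24]
1.9 [ 0.703 -0.006  0.239] None
[ 2.96762629e-04 -3.58361050e-05  6.39499064e-04] [-0.16388599 -0.90227696  0.07228122]
0.011170429890518188 30.000730454921722 [-7.41791807 -0.47800127  2.59388745] 7.0
0.05 0.011 [-7.2 -2.   1.3]
0.1 0.0112 [-8.6 -0.1  2.3]
```

```bash
python3 - <<'E'
from bench import *
from geo import *
for back in (.004,.0,-.002):
  for td in (0,10,15,19,22,25,28):
    t=np.deg2rad(td);ax=-np.sin(t)*X-np.cos(t)*Z
    r=[]
    for th in (1.9,1.95):
        for off in (0*Z,.05*Z,-.05*ax,.05*Z-.03*X):
            j=inverse_kinematics(bar(th)+back*ax+off,down(YAW,t));r.append(None if j is None else round(float(j[2]),2))
    # clearance: lid corner along tool axis minus tip overhang (mm), at rest
    u=np.array([.326,.946]);n=np.array([.946,-.326]);e=-15*u-35*n;tx=np.array([-np.sin(t),-np.cos(t)])
    print(back,td,'clear',round(e@tx-(8+back*1000),1),r)
E
```

```text
0.004 0 clear -9.2 [0.87, 0.74, 0.74, 0.86, 0.85, 0.72, 0.72, 0.84]
0.004 10 clear -2.7 [0.63, 0.47, 0.41, 0.63, 0.6, 0.44, 0.39, 0.61]
0.004 15 clear 0.5 [0.49, 0.29, 0.18, 0.5, 0.46, 0.26, None, 0.47]
0.004 19 clear 3.0 [0.36, None, None, 0.38, 0.32, None, None, 0.35]
0.004 22 clear 4.8 [0.24, None, None, 0.28, 0.2, None, None, 0.24]
0.004 25 clear 6.6 [None, None, None, None, None, None, None, None]
0.004 28 clear 8.3 [None, None, None, None, None, None, None, None]
0.0 0 clear -5.2 [0.86, 0.73, 0.73, 0.85, 0.84, 0.71, 0.71, 0.83]
0.0 10 clear 1.3 [0.61, 0.45, 0.39, 0.61, 0.59, 0.42, 0.37, 0.59]
0.0 15 clear 4.5 [0.47, 0.26, None, 0.48, 0.44, 0.23, None, 0.45]
0.0 19 clear 7.0 [0.33, None, None, 0.36, 0.3, None, None, 0.32]
0.0 22 clear 8.8 [0.21, None, None, 0.25, None, None, None, 0.21]
0.0 25 clear 10.6 [None, None, None, None, None, None, None, None]
0.0 28 clear 12.3 [None, None, None, None, None, None, None, None]
-0.002 0 clear -3.2 [0.85, 0.72, 0.72, 0.84, 0.84, 0.71, 0.71, 0.83]
-0.002 10 clear 3.3 [0.6, 0.44, 0.38, 0.6, 0.58, 0.41, 0.36, 0.58]
-0.002 15 clear 6.5 [0.46, 0.25, None, 0.47, 0.43, 0.21, None, 0.44]
-0.002 19 clear 9.0 [0.32, None, None, 0.34, 0.28, None, None, 0.31]
-0.002 22 clear 10.8 [0.19, None, None, 0.23, None, None, None, 0.19]
-0.002 25 clear 12.6 [None, None, None, None, None, None, None, None]
-0.002 28 clear 14.3 [None, None, None, None, None, None, None, None]
```

```bash
sed -i 's/deg2rad(30)/deg2rad(21)/' geo.py; python3 - <<'E'
from bench import *
from geo import *
for th in list(np.arange(.22,1.8,.13))+[1.8,1.84]:
    p,q=tcp(th);move_l(p,.07 if th<1.7 else .03,q);s=state();f=s['ft_force']
    print(round(th,2),round(s['finger_gap'],4),f.round(1),round(s['time'],1))
    if np.linalg.norm(f)>50: print('STOP');break
d=get_image("scene");cv2.imwrite('pics/c.png',cv2.resize(d['frame'][80:280,160:480],(800,500)))
E
```

```text
0.22 0.0114 [-9.3 -2.   2.8] 8.1
0.35 0.0114 [-10.2  -0.8   5.1] 8.5
0.48 0.0112 [-11.7  -0.9   6.9] 9.0
0.61 0.0108 [-10.5  -1.   10.4] 9.5
0.74 0.0109 [-10.2  -0.5  11.5] 9.9
0.87 0.0112 [-6.7 -0.7 10.2] 10.4
1.0 0.0113 [-3.2  0.2  7. ] 10.9
1.13 0.0114 [-2.2 -0.7  6.6] 11.3
1.26 0.0111 [-1.  -1.1  6. ] 11.8
1.39 0.011 [-0.1 -1.8  5.2] 12.3
1.52 0.0114 [ 1.2 -1.9  5.4] 12.7
1.65 0.0112 [ 1.6 -1.9  4.1] 13.2
1.78 0.0112 [ 1.2 -4.8  1.5] 14.1
1.8 0.0112 [ 0.8 -5.2  1.1] 14.4
1.84 0.0111 [ 0.3 -4.9  0.5] 14.7
```

View pics/c.png

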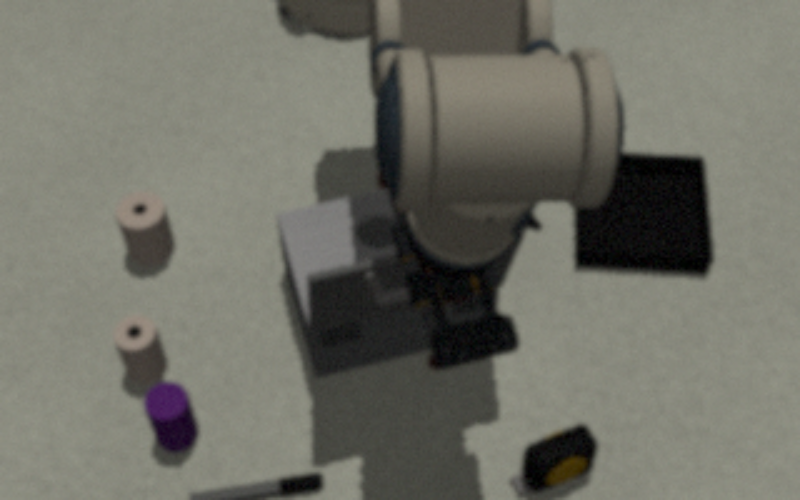

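The lid is up past upright in the grip, the deck is exposed with the bore at about (378,232), and both rolls are untouched. Next I'll feel for the stop and release.

```bash
python3 - <<'E'
from bench import *
from geo import *
f0=state()['ft_force']
for th in (1.86,1.875,1.89,1.90,1.91,1.92,1.93,1.94):
    p,q=tcp(th);move_l(p,.015,down(YAW,np.deg2rad(21)));hold(.1);s=state();f=s['ft_force']
    print(round(th,3),f.round(1),round(s['time'],1))
    if np.linalg.norm(f-f0)>10: break
gripper_open();hold(.2);s=state();print('open',s['finger_gap'],s['ft_force'].round(1))
p=s['ee_pos'];move_l(p+.02*Z-.012*X,.06);print(state()['ft_force'].round(1));move_l(p+.04*Z-.024*X,.08)
move_l(p+.09*Z-.15*X,.2,down(YAW,0));print(state()['ft_force'].round(1),state()['time'])
move_to([.43,-.10,.30],down(YAW-np.pi/2));hold(.2)
for n,q in(('x1',[.43,-.10,.30]),('x2',[.47,-.02,.30])):
    move_to(q,down(YAW-np.pi/2));hold(.2)
    d=get_image("wrist");cv2.imwrite(f'pics/{n}.png',d['frame']);np.savez(f'{n}.npz',**{'a'+k:v for k,v in d.items()})
d=get_image("side")
cv2.imwrite('pics/m2.png',np.vstack([np.hstack([cv2.resize(cv2.imread(f'pics/{n}.png'),(400,250)) for n in('x1','x2')]),np.hstack([cv2.resize(d['frame'],(400,250)),cv2.resize(get_image("scene")['frame'],(400,250))])]))
print(state()['time'])
E
```

```text
1.86 [-0.7 -5.1  0.4] 15.3
1.875 [-0.9 -5.3 -1.9] 15.7
1.89 [-1.7 -4.6 -1.9] 16.1
1.9 [-8.9 -6.4  0.7] 16.5
1.91 [-14.6  -6.2   2.8] 16.8
open 0.08767315487622021 [-0.1  0.3 -0. ]
[ 0.5 -0.4 -0.3]
[ 0.3  0.8 -0.3] 20.5417
23.2833
```

View pics/m2.png

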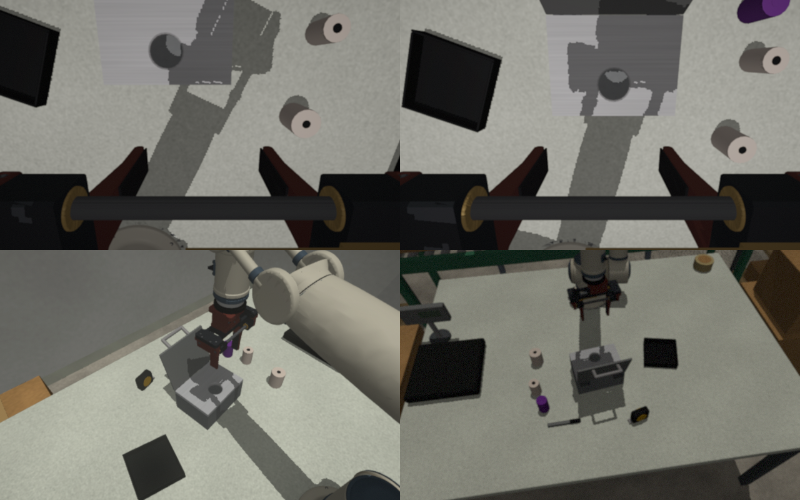

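The lid rests on its stop in both fixed views. The bore shows at (165,50) and (613,83) in the montage, and the tray is clear. Next I'll measure the bore and tray.

```bash
python3 - <<'E'
from meas import *
from geo import BORE
print('predicted',BORE.round(4))
for n in('x1','x2'):
    d=load(n+'.npz')[0];w=cloud(d)
    m=((abs(w[...,2]-.1)<.0025)).astype(np.uint8)
    cs,h=cv2.findContours(m,cv2.RETR_CCOMP,cv2.CHAIN_APPROX_NONE)
    for c,hh in zip(cs,h[0]):
        if hh[3]>=0 and len(c)>60:
            P=np.array([plane(d,x[0],.1)[:2] for x in c],np.float32);cc,r=cv2.minEnclosingCircle(P)
            A=np.c_[2*P,np.ones(len(P))];s=np.linalg.lstsq(A,(P**2).sum(1),rcond=None)[0]
            print(n,'enc',np.round(cc,4),round(r,4),'lsq',s[:2].round(4),np.sqrt(s[2]+s[:2]@s[:2]).round(4))
    print(' deck z',np.median(w[m>0][:,2]).round(4))
    for c,p,_ in comps(d,.062,.078):
        cc,r=cv2.minEnclosingCircle(p[:,:2].astype(np.float32));
        if r<.035: print(' roll',np.round(cc,4),round(r,4))
    for c,p,_ in comps(d,.024,.036,200):
        print(' tray',[np.round(x,4) for x in cv2.minAreaRect(p[:,:2].astype(np.float32))],np.median(p[:,2]).round(4))
E
```

```text
predicted [ 0.5127 -0.0318  0.1   ]
x1 enc [ 0.5115 -0.0326] 0.0265 lsq [ 0.5114 -0.0326] 0.0253
 deck z 0.0999
 roll [ 0.5845 -0.2947] 0.0225
 roll [ 0.4226 -0.2871] 0.0274
 tray [array([0.4572, 0.2443]), array([0.0893, 0.1506]), np.float64(77.7327)] 0.0291
 tray [array([ 0.5796, -0.2822]), array([0.0431, 0.0185]), np.float64(20.0586)] 0.03
x2 enc [ 0.5119 -0.0322] 0.0264 lsq [ 0.5118 -0.0322] 0.0253
 deck z 0.0999
 roll [ 0.6673 -0.2645] 0.0223
 roll [ 0.5842 -0.2946] 0.0226
 roll [ 0.4225 -0.2865] 0.0279
 tray [array([ 0.6595, -0.2532]), array([0.0404, 0.0142]), np.float64(39.9855)] 0.0301
 tray [array([0.4643, 0.2757]), array([0.152 , 0.1503]), np.float64(77.1967)] 0.0291
 tray [array([ 0.5831, -0.2825]), array([0.0433, 0.0203]), np.float64(6.6157)] 0.0299
 tray [array([ 0.4295, -0.273 ]), array([0.0235, 0.053 ]), np.float64(64.9519)] 0.0298
```

```bash
python3 - <<'E'
from bench import *
from geo import *
B=np.array([.5118,-.0323]);q=down(YAW-np.pi/2);P=lambda xy,z:[xy[0],xy[1],z]
T=(.5843,-.2947)
move_to(P(T,.13),q);move_l(P(T,.056),.12);hold(.15);print('at',state()['ee_pos'].round(4))
close();s=state();print('gap',s['finger_gap'],s['time'])
move_l(P(T,.2),.2);move_to(P(B,.2),q);move_l(P(B,.168),.1);hold(.3)
e=state()['ee_pos'];print('above bore',e.round(4),state()['ft_force'].round(1))
B=B+(B-e[:2]);f0=state()['ft_force']
for z in (.158,.155,.152,.149,.146,.142,.136,.126,.116,.112):
    move_l(P(B,z),.04);f=state()['ft_force']-f0
    print(z,state()['ee_pos'].round(4),f.round(1))
    if abs(f).max()>8: print('BLOCKED');break
else: print('in')
d=get_image("side");cv2.imwrite('pics/d.png',cv2.resize(d['frame'][100:320,200:520],(640,440)));print(state()['time'])
E
```

```text
at [ 0.585  -0.2951  0.0576]
gap 0.043367723217800115 26.25
above bore [ 0.5121 -0.0323  0.1687] [-0.3  0.1 -1.4]
0.158 [ 0.5112 -0.0322  0.1574] [ 0.8  0.2 -0.4]
0.155 [ 0.5114 -0.0323  0.1548] [0.3 0.2 0.2]
0.152 [ 0.5114 -0.0323  0.1517] [-0.2 -0.3  0.2]
0.149 [ 0.5114 -0.0323  0.1487] [-0.2  0.3  0.4]
0.146 [ 0.5114 -0.0322  0.1457] [-0.4 -0.1  0.1]
0.142 [ 0.5113 -0.0323  0.1416] [-0.4 -0.1 -0.6]
0.136 [ 0.5112 -0.0322  0.1355] [0.5 0.5 0.2]
0.126 [ 0.5112 -0.0323  0.1255] [0.4 0.8 1. ]
0.116 [ 0.5112 -0.0322  0.1155] [0.8 0.4 1. ]
0.112 [ 0.5113 -0.0323  0.1117] [ 1.  -0.9  0.1]
in
31.9917
```

View pics/d.png

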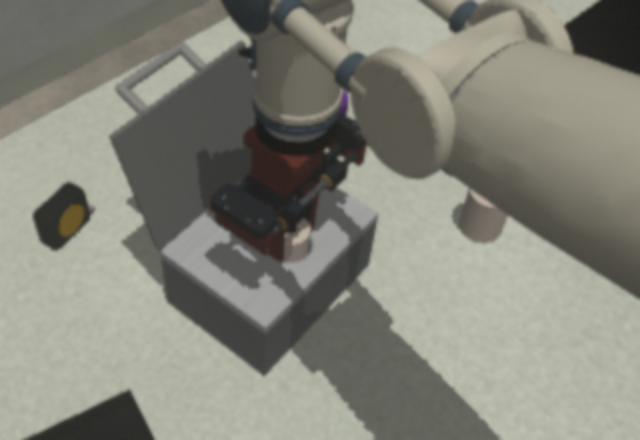

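The thin roll is gripped in the bore with no contact force (roll at about (295,243)), and the lid is still open. I'll release it, check, then move the thick roll.

```bash
python3 - <<'E'
from bench import *
from geo import *
q=down(YAW-np.pi/2);P=lambda xy,z:[xy[0],xy[1],z]
gripper_open();hold(.3);e=state()['ee_pos'];move_l(P(e,.2),.2)
move_to([.46,-.03,.30],q);hold(.1);d=get_image("wrist");w=cloud(d)
r=np.hypot(w[...,0]-.512,w[...,1]+.032)<.03;z=w[r][:,2];print('bore z pct',np.percentile(z,[2,20,50,80,98]).round(3))
cv2.imwrite('pics/e.png',d['frame'])
K=(.4226,-.287);TR=(.4643,.276)
move_to(P(K,.13),q);move_l(P(K,.05),.12);hold(.15);close();s=state();zg=s['ee_pos'][2];print('gap',s['finger_gap'],s['ee_pos'].round(4),s['time'])
move_l(P(K,.25),.25);move_to([.43,-.03,.27],q);move_to(P(TR,.2),q);move_l(P(TR,zg+.015),.12);f0=state()['ft_force']
for dz in (.010,.007,.005,.004,.003):
    move_l(P(TR,zg+dz),.03);f=state()['ft_force']-f0;print(dz,state()['ee_pos'][2]-zg,f.round(1))
    if f[2]>3: break
gripper_open();hold(.2);e=state()['ee_pos'];move_l(P(e,.2),.15);move_to([.40,.2,.3],q);hold(.3)
a=get_image("wrist");b=get_image("scene");c=get_image("side")
cv2.imwrite('pics/m3.png',np.vstack([np.hstack([cv2.resize(x['frame'],(400,250)) for x in(d,a)]),np.hstack([cv2.resize(x['frame'],(400,250)) for x in(c,b)])]));print(state()['time'])
E
```

```text
bore z pct [0.005 0.097 0.384 0.386 0.387]
gap 0.0539119700104096 [ 0.4226 -0.287   0.05  ] 37.1667
0.01 0.009899841329849883 [1.6 0.5 0.8]
0.007 0.00671473857170083 [-0.6 -0.6  0.9]
0.005 0.004959639886530802 [ 0.4 -0.   0.9]
0.004 0.004943671116646314 [-0.7 -1.5  6.8]
45.7667
```

View pics/m3.png

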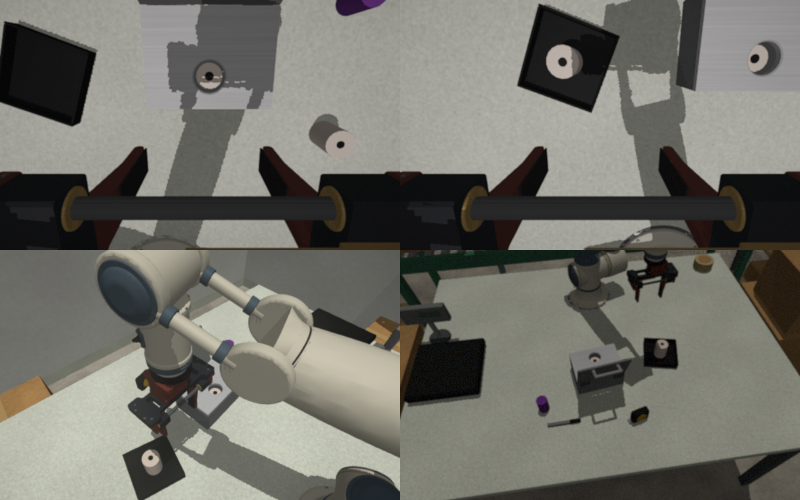

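The thick roll stands in the tray at (562,62), the thin roll's top shows inside the bore at (209,76) and (765,58), the lid is open, and the marker and tape are unmoved. One last depth check, then I'll hand in.

```bash
python3 - <<'E'
from bench import *
from meas import *
d=get_image("wrist")
a=comps(d,.060,.085,80,(.45,.58,-.09,.03))
for c,p,_ in a: print('thin',c.round(),p.mean(0).round(3),np.percentile(p[:,2],[5,95]).round(4))
t=comps(d,.068,.082,80,(.38,.55,.19,.36))
for c,p,_ in t: print('thick',np.median(p,0).round(4),np.percentile(p[:,2],[5,95]).round(4),cv2.minEnclosingCircle(p[:,:2].astype(np.float32)))
print(state()['time'],state()['ft_force'].round(1))
if a and t: hold(.3);print(job_done())
E
```

```text
thin [571.  94.] [ 0.513 -0.037  0.075] [0.0736 0.0762]
thick [0.4647 0.2753 0.0749] [0.0734 0.0762] ((0.4641248285770416, 0.2756716012954712), 0.027089515700936317)
45.8167 [ 0.7 -0.7  0.3]
the job is handed in; nothing more can be done
None
```

I handed the job in at about 46 s of the 72 s limit: the lid rests open on its stop, the thin roll stands inside the box, the thick roll stands upright in the tray, and the tape measure and marker look unmoved in the last picture.

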